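# Make up two dinner kits and restock the tin lane

### The arm

A 6-joint arm with a two-finger parallel gripper is mounted at the origin on the work surface. World frame = base frame: x ahead of the robot, y to its left, z up, the work surface at z = 0. Lengths are in m, angles in degrees, forces in N, time in s.
With the tool pointing down it reaches from about 0.4 to 0.825 m from the base axis. Payload 7 kg.
Tool frame: the origin (TCP) lies at the very end of the fingers, on their centre line; the grasp point (between the pads) lies 19 mm behind it; z points along the fingers, y is the line along which they close (so a half turn about z gives the same grasp; the last joint's range is limited). The gripper opens to 88 mm and grips with 3 to 60 N. Pads are 19 mm wide; open, the fingers measure 130 mm over their backs; the gripper's body (78 mm by 193 mm) begins 47 mm behind the grasp point.
Start: joints at [-47.263, 20.546, 0.682, 0, -70.136, -16.507], TCP at [0.298, -0.605, 0.227] pointing down, gripper open.
Joint ranges: [-176.03, 176.03], [-82.01, 121.73], [-58.28, 71.71], [-173.87, 95.51], [-174.79, -0.11], [-173.66, 173.66]. Speed limits (degrees/s): [136.94, 136.94, 172.46, 180, 180, 180].

### API

Orientations are given as [roll, pitch, yaw] about the fixed x, y, z axes, in that order (R = Rz(yaw) Ry(pitch) Rx(roll)).
In Python, from plant import get_state, imaging, r, finder gives the robot as it stands.
- The arm moves only by the shell command python3 -m handwheel 'ROWS' [FORCE]. ROWS is JSON, a list of rows, each a list of 5 numbers: the closure, from 0 (fully open) to 1 (shut), then the shift along the world's x, y, z in cm, then the turn about the world's z in degrees. A call has 1 to 8 rows; each row is the pose to reach, as a shift and turn from the pose commanded when the call began; what a row does not reach only later rows make up. A row lasts 1/8 s, in which the tool goes at most 62.5 mm and 10.7 degrees, less where a joint would pass 70% of its speed; a pose out of reach is approached as far as the arm can. A call with a gripper value outside its range is refused whole. The fingers move at their own pace and stop on an object; FORCE is the grip in N (left out, the last holds). Time passes only in rows, so rows that repeat a pose let the fingers close. It gives the time, the measured TCP pose, the force, the opening and the grip force at its end, in the units of the state.
- get_state(): the state, without advancing time (a new reading comes with each control period).
- imaging.capture(name): name is "scene" or "side" or "wrist"; returns (picture, depth): 420x560x3 uint8, red, green, blue; 420x560 float32, m along the optical axis (not along the pixel's ray), 0 where there is no reading.
- imaging.get_calibration(name): a dict with "fx", "fy", "cx", "cy" (pixels), "dist" ([k1, k2, p1, p2, k3] as OpenCV has them; the pictures are not rectified), "rvec" (rotation vector, rad) and "tvec" (3), from world to camera coordinates, as OpenCV has them; the wrist camera has in their place "hand_eye" (4x4, takes a point from camera to tool coordinates, whose origin is the TCP and whose axes are the flange's). Camera axes: x right, y down, z forward; pixel columns grow to the right and rows downward; lengths in m; the calibration is good to about 2 mm. A picture is of the moment at which its call begins: read the wrist's pose just before it. get_calibration takes no time and is no camera call.
- r.close_job(): hands the job in; it is judged then, once.
Trained networks look in the newest picture that a camera, given by its name, has taken for a name from the list of things; names that differ only in an ending like _2 or _b are one class to them, and where a whole thing is asked for, a point or a joint stands for the part that bears it (a point fixed in the world has none). Each returns a list of dicts, best first, with "p" (0 to 1); they miss things now and then, are a little off and sometimes report something else, mostly with a low value. They report only what shows in the picture. A call takes as long as a camera call. They do not tell look-alikes from the thing itself.
- finder.cut_out(camera, query): "region" (420x560 bool, what is visible of it) and "pixel" ([column, row] in pixels, amid what is visible of it).
The state is a dict: "time_s": time; "joints": joint angles; "qd": joint speeds; "joint_torque": joint torques, N m; "tcp_pos": TCP position; "eef_rot": TCP orientation; "contact_force": force on the tool from outside, world axes, zero at the start; "moment": the same for the moment, N m; "gripper_width": finger opening in m; "gripper_force": force on a finger pad.
Only numpy, scipy, OpenCV 4.12 (cv2) and the standard library are available. Lean on these libraries where they do the work, as an engineer would, in place of code of your own. Each camera call takes 0.05 s, during which the arm holds its last target. There are 200 camera calls.

### The job

Make up the two dinner kits: the blue tray gets the oldest tin, the red-banded one at the low front end of the sloped lane, and the green-capped jar; the white tray gets the orange-capped jar and the wooden pepper mill, with jars and mill standing upright on the tray floor. Only once the red tin is in its tray, load the new yellow-banded tin into the lane behind the white-banded one, which must have rolled to the front stop. Set the jars and the mill down gently without dropping them or knocking them over, leave the glass cup where it stands, and let go of everything.

Things in the scene. Friction and masses are not known exactly. Their poses are not given: they have to be found in the camera images.
- blue_tray: Fixed blue plastic tray, 152 (x) by 108 (y) mm outside, walls 4 mm thick, rims 16 mm above the table, floor 4 mm above it. A cross rib 4 mm thick, its top 12 mm above the table, makes two bays of 70 (x) by 100 (y) mm inside, centred at x = -37 and +37 mm, y = 0; either bay serves for either item. Origin: centre of the underside, on the table; z up.
- white_tray: Fixed white plastic tray, 152 (x) by 108 (y) mm outside, walls 4 mm thick, rims 16 mm above the table, floor 4 mm above it. A cross rib 4 mm thick, its top 12 mm above the table, makes two bays of 70 (x) by 100 (y) mm inside, centred at x = -37 and +37 mm, y = 0; either bay serves for either item. Origin: centre of the underside, on the table; z up.
- tin_lane: Fixed grey sloped lane for two tins lying across it (axes along its y), 130 (x) by 76 (y) mm. Floor z = 22 mm + 0.11 x, low front at -x with a stop 16 mm over the floor. Side walls 7 mm over the floor, 68 mm apart; rear lip 7 mm. Tin axis at the stop: x -40, z 43 mm; next one behind: x 10, z 48. Front tin out: the next rolls to the stop by itself. Origin: centre underneath, on the table; z up.
- red_tin: Closed food tin with a red band, lying, 50 mm diameter, 52 mm long, 0.11 kg; rolls easily. Origin: its centre; y: its axis (level); x, z turn as it rolls. It starts at the front (low) end of the lane, against the stop.
- white_tin: Closed food tin with a white band, lying, 50 mm diameter, 52 mm long, 0.11 kg; rolls easily. Origin: its centre; y: its axis (level); x, z turn as it rolls. It starts in the lane behind the red tin and touching it. It does not have to be handled.
- yellow_tin: Closed food tin with a yellow band, lying, 50 mm diameter, 52 mm long, 0.11 kg; rolls easily. Origin: its centre; y: its axis (level); x, z turn as it rolls. It starts on the table in a fixed cardboard cradle (70 mm across the tin, 50 mm along its axis, floor 4 mm thick, two 8 mm high ribs along the tin's sides), its axis 29 mm above the table.
- green_jar: Glass spice jar with green glass and a green cap, upright and loose: glass body 42 mm in diameter from the foot to 56 mm, cap 40 mm in diameter from 60 mm to the top at 78 mm, 0.12 kg. Origin: centre of the underside; z up its axis. It starts standing on the table.
- orange_jar: Glass spice jar with amber glass and an orange cap, upright and loose: glass body 42 mm in diameter from the foot to 56 mm, cap 40 mm in diameter from 60 mm to the top at 78 mm, 0.12 kg. Origin: centre of the underside; z up its axis. It starts standing on the table.
- mill: Dark wooden pepper mill, upright and loose, 84 mm tall: straight body 44 mm in diameter from the foot to 56 mm, waist 30 mm in diameter at 62 mm, head 38 mm in diameter above, 0.14 kg. Origin: centre of the underside; z up its axis. It starts standing on the table.
- glass_cup: Clear glass cup, a bystander, upright and loose, 68 mm across the rim and 85 mm tall, standing near the robot in front of the trays and lane. Origin: centre of the underside. Leave it alone.
There are look-alikes about, which are no part of the job. What is shaped like the yellow_tin but purple is not meant.

How it is judged (in metres and radians):
On the way, in this order (a step that is already met when the one before it is completed fails the run):
1. the red tin lies released in the blue tray (x of red_tin in the frame of blue_tray between -0.062 and 0.062 m and y of red_tin in the frame of blue_tray between -0.042 and 0.042 m and z of red_tin in the frame of blue_tray between 0.02 and 0.038 m and contact force between the fingers and red_tin below 0.1 N), for 0.2 s.
2. the white tin is at the front of the lane and the yellow tin, released, behind it (x of white_tin in the frame of tin_lane between -0.052 and -0.026 m and y of white_tin in the frame of tin_lane between -0.014 and 0.014 m and z of white_tin in the frame of tin_lane between 0.036 and 0.056 m and x of yellow_tin in the frame of tin_lane between 0 and 0.03 m and y of yellow_tin in the frame of tin_lane between -0.014 and 0.014 m and z of yellow_tin in the frame of tin_lane between 0.036 and 0.056 m and contact force between the fingers and yellow_tin below 0.1 N), for 0.2 s.
At the end, for the whole second after the job is handed in: Right items in each tray (origins within 62 mm in x, 42 mm in y of its centre, on its floor; jars and mill within 0.15 rad of upright). Lane: white tin axis at x -52 to -26 mm, yellow at 0 to 30, both |y| < 14, z 36 to 56 mm. All released, slower than 20 mm/s (all of step 1 and all of step 2 and x of green_jar in the frame of blue_tray between -0.062 and 0.062 m and y of green_jar in the frame of blue_tray between -0.042 and 0.042 m and z of green_jar in the frame of blue_tray between -0.001 and 0.012 m and x of orange_jar in the frame of white_tray between -0.062 and 0.062 m and y of orange_jar in the frame of white_tray between -0.042 and 0.042 m and z of orange_jar in the frame of white_tray between -0.001 and 0.012 m and x of mill in the frame of white_tray between -0.062 and 0.062 m and y of mill in the frame of white_tray between -0.042 and 0.042 m and z of mill in the frame of white_tray between -0.001 and 0.012 m and angle between each of green_jar, orange_jar, mill's own z axis and vertical below 0.15 rad and linear speed of each of green_jar, orange_jar, mill, red_tin, white_tin, yellow_tin below 0.02 m/s and contact force between the fingers and green_jar below 0.1 N and contact force between the fingers and orange_jar below 0.1 N and contact force between the fingers and mill below 0.1 N and contact force between the fingers and white_tin below 0.1 N); the robot touches nothing.
It fails at once if the glass cup is pushed more than 25 mm or tipped (distance of glass_cup from where it was at the start of the episode above 0.025 m or angle between glass_cup's own z axis and vertical above 0.5 rad).
It fails at once if a jar or the mill is knocked over (angle between any of green_jar, orange_jar, mill's own z axis and vertical above 1 rad).
It fails at once if a jar or the mill is dropped (falls free faster than 0.8 m/s, a drop of over 30 mm) ((linear speed of green_jar above 0.8 m/s and contact force between the fingers and green_jar below 0.1 N) or (linear speed of orange_jar above 0.8 m/s and contact force between the fingers and orange_jar below 0.1 N) or (linear speed of mill above 0.8 m/s and contact force between the fingers and mill below 0.1 N)).
It also fails if it takes over 136 s, if anything falls off the work surface, if the arm or the gripper's body presses on something with over 40 N, if the wrist force passes 120 N, or if a joint passes its speed limit or range.

## Working session

There is one attempt and no reset: what is moved stays moved. The work goes in short steps, Python scripts to look and compute and a shell command to move; the robot and the scene stay as the last step left them, time stands still between calls to the robot, and variables do not carry over. Pictures are saved under pics/ and viewed, at most 14 in all, crops included, and the job is handed in when it is done.

```bash
mkdir -p pics; ls; cat > h.py <<'E'
import numpy as np, cv2
from plant import get_state, imaging, r, finder
def shot(n,save=None):
    st=get_state(); im,d=imaging.capture(n)
    if save: cv2.imwrite(f'pics/{save}.png',im[:,:,::-1])
    return im,d,st
def cloud(n,d,st,mask):
    c=imaging.get_calibration(n); K=np.array([[c['fx'],0,c['cx']],[0,c['fy'],c['cy']],[0,0,1]])
    v,u=np.nonzero(mask&(d>0)); z=d[v,u]
    if len(u)==0: return np.zeros((0,3)),v,u
    p=cv2.undistortPoints(np.stack([u,v],1).astype(float)[:,None],K,np.array(c['dist']))[:,0]
    P=np.c_[p*z[:,None],z]
    if 'rvec' in c:
        R=cv2.Rodrigues(np.array(c['rvec']))[0]; W=(P-np.array(c['tvec']).ravel())@R
    else:
        H=np.array(c['hand_eye']); T=P@H[:3,:3].T+H[:3,3]
        from scipy.spatial.transform import Rotation as Ro
        W=T@Ro.from_euler('xyz',st['eef_rot'],degrees=True).as_matrix().T+np.array(st['tcp_pos'])
    return W,v,u
E
python3 - <<'E'
from h import *
print(get_state())
for n in ['scene','side']:
    im,d,st=shot(n,n)
    for q in ['blue_tray','white_tray','tin_lane','red_tin','white_tin','yellow_tin','green_jar','orange_jar','mill','glass_cup']:
        for o in finder.cut_out(n,q)[:3]:
            W,v,u=cloud(n,d,st,o['region'])
            if len(W): print(n,q,round(o['p'],2),np.round(o['pixel']),len(W),np.round(np.percentile(W,[3,50,97],axis=0),3).tolist(), im[o['region']].mean(0).round())
E
```

```text
pics
{'time_s': 0.0, 'joints': array([-4.72620033e+01,  2.05906199e+01,  6.31918271e-01, -2.10453923e-02,
       -7.01367516e+01, -1.65074789e+01]), 'qd': array([-0.0285048 , -0.07089574, -0.00660206,  0.02039964, -0.00892439,
       -0.04316362]), 'joint_torque': array([ 7.18160645e-04, -5.82719135e+01,  2.93056458e+01,  6.99729368e+00,
        6.92753209e-03, -1.71849083e-04]), 'tcp_pos': array([ 0.29809132, -0.60503768,  0.2256149 ]), 'eef_rot': array([ 1.79902859e+02, -8.15640879e-03, -1.53776643e+02]), 'contact_force': array([ 0.57944264, -0.23140794,  0.00621739]), 'moment': array([0.02959118, 0.02086326, 0.03188004]), 'gripper_force': 0.0, 'gripper_width': 0.0872856395104915}
scene blue_tray 0.73 [313. 304.] 3204 [[0.517, 0.167, 0.001], [0.596, 0.222, 0.005], [0.668, 0.277, 0.017]] [ 73. 104. 172.]
scene white_tray 0.79 [222. 259.] 2719 [[0.538, -0.063, 0.0], [0.613, -0.012, 0.005], [0.687, 0.043, 0.017]] [192. 183. 173.]
scene tin_lane 0.97 [156. 216.] 655 [[0.546, -0.252, 0.003], [0.643, -0.195, 0.026], [0.67, -0.177, 0.036]] [95. 85. 79.]
scene red_tin 0.7 [178. 198.] 397 [
[... 2486 characters left out ...]
254, -0.459, -0.003], [0.277, -0.418, 0.034], [0.301, -0.407, 0.048]] [114.  52. 134.]
side green_jar 0.8 [199. 309.] 471 [[0.509, 0.397, 0.005], [0.524, 0.424, 0.058], [0.546, 0.433, 0.08]] [ 44. 124.  59.]
side orange_jar 0.93 [279. 274.] 438 [[0.355, 0.249, 0.004], [0.371, 0.277, 0.054], [0.391, 0.284, 0.08]] [161.  87.   3.]
side mill 0.81 [283. 142.] 240 [[0.503, -0.408, -0.002], [0.52, -0.385, 0.043], [0.541, -0.376, 0.081]] [102.  61.  34.]
side glass_cup 0.74 [295. 229.] 680 [[0.347, 0.033, -0.001], [0.376, 0.082, 0.056], [0.407, 0.098, 0.084]] [164. 154. 141.]
side glass_cup 0.55 [310. 165.] 249 [[0.361, -0.34, -0.002], [0.381, -0.26, 0.038], [0.406, -0.248, 0.052]] [185. 170. 116.]
```

View pics/scene.png

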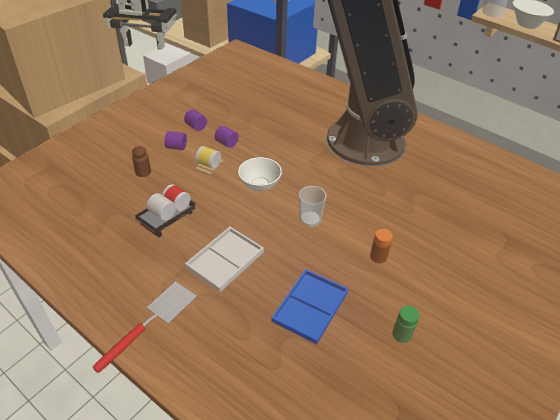

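View pics/side.png

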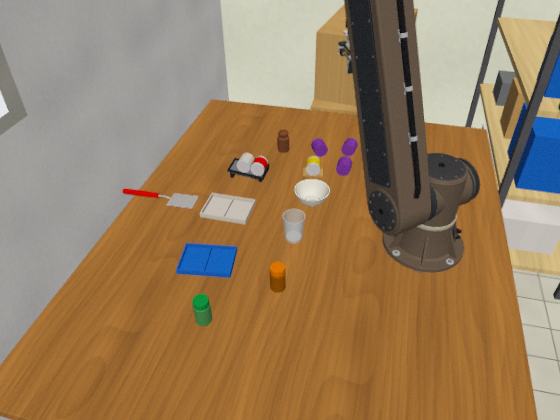

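The red tin is at (178,193) with the white one behind it at (160,206). Yellow is at (208,157), the mill at (142,160), the orange jar at (382,247) and the green jar at (405,323). The three purple tins are decoys. Next I'll fit the positions.

```bash
cat > fit.py <<'E'
from h import *
from scipy.optimize import least_squares
def circ(W,R,z0,z1):
    m=(W[:,2]>z0)&(W[:,2]<z1); P=W[m,:2]
    f=least_squares(lambda c:np.hypot(*(P-c).T)-R,P.mean(0)+0.3*R*P.mean(0)/np.linalg.norm(P.mean(0)),loss='soft_l1',f_scale=.002)
    return f.x,len(P),np.median(abs(f.fun))
def tin(W,g):  # g: x,y,z,yaw of axis
    def res(p):
        a=np.array([-np.sin(p[3]),np.cos(p[3])]); d=W-p[:3]
        s=d[:,:2]@a; t=d[:,0]*a[1]-d[:,1]*a[0]; rr=np.hypot(t,d[:,2])
        qr,qs=rr-.025,abs(s)-.026
        return np.where((qr<=0)&(qs<=0),np.maximum(qr,qs),np.hypot(np.maximum(qr,0),np.maximum(qs,0)))
    f=least_squares(res,g,loss='soft_l1',f_scale=.002,x_scale=[.01,.01,.01,.3]); return f.x,np.median(abs(f.fun))
E
python3 - <<'E'
from fit import *
for n in ['scene','side']:
    im,d,st=shot(n); C={}
    for q,R,z0,z1 in [('green_jar',.020,.062,.077),('green_jar',.021,.015,.054),('orange_jar',.020,.062,.077),('orange_jar',.021,.015,.054),('mill',.022,.015,.054)]:
        if q not in C: C[q]=finder.cut_out(n,q)[0]
        W,_,_=cloud(n,d,st,C[q]['region']); print(n,q,*circ(W,R,z0,z1))
    for q,g in [('red_tin',[.563,-.215,.043]),('white_tin',[.613,-.217,.048]),('yellow_tin',[.382,-.272,.029])]:
        for o in finder.cut_out(n,q)+finder.cut_out(n,'white_tin'):
            W,_,_=cloud(n,d,st,o['region'])
            if len(W) and np.linalg.norm(np.median(W[:,:2],0)-g[:2])<.035:
                W=W[(np.linalg.norm(W-g,axis=1)<.05)&(W[:,2]>.014)]
                b=min((tin(W,g+[y]) for y in np.radians([-60,-20,20,60])),key=lambda t:t[1])
                print(n,q,len(W),np.round(b[0][:3],4),np.degrees(b[0][3]).round(1),b[1].round(4))
    # trays & lane: top-down rectangles
    for q in ['blue_tray','white_tray','tin_lane']:
        W,_,_=cloud(n,d,st,finder.cut_out(n,q)[0]['region'])
        W=W[(W[:,2]>-.005)&(W[:,2]<.04)]
        md=np.median(W,0);W=W[np.linalg.norm(W-md,axis=1)<.13]
        print(n,q,[np.round(t,3) for t in cv2.minAreaRect((W[:,:2]).astype(np.float32))])
    # yellow by colour
    W,v,u=cloud(n,d,st,np.ones(d.shape,bool)); c=im[v,u].astype(int)
    for nm,m in [('yel',(c[:,0]>150)&(c[:,2]<100)&(c[:,1]>130))]:
        m&=(np.hypot(W[:,0]-.382,W[:,1]+.272)<.06); print(n,nm,m.sum(),np.round(np.percentile(W[m],[2,50,98],axis=0),3).tolist())
E
```

```text
scene green_jar [0.52646422 0.41207593] 138 0.0013620435886794874
scene green_jar [0.56273891 0.42203599] 223 0.004446364262154442
scene orange_jar [0.3735964  0.26394443] 122 0.001548821478088486
scene orange_jar [0.40845272 0.27480457] 198 0.004346194968013528
scene mill [ 0.52220885 -0.40204597] 171 0.001235047560210225
scene red_tin 401 [ 0.5641 -0.218   0.0432] 2.4 0.0011
scene white_tin 575 [ 0.6142 -0.2171  0.0486] -0.9 0.0009
scene white_tin 575 [ 0.6142 -0.2171  0.0486] -0.9 0.0009
scene yellow_tin 368 [ 0.385  -0.281   0.0294] 10.4 0.0012
scene blue_tray [array([0.586, 0.218]), array([0.169, 0.115]), np.float64(7.99)]
scene white_tray [array([ 0.606, -0.016]), array([0.125, 0.166]), np.float64(88.392)]
scene tin_lane [array([ 0.605, -0.216]), array([0.08 , 0.133]), np.float64(89.236)]
scene yel 175 [[0.37, -0.296, 0.005], [0.398, -0.277, 0.048], [0.412, -0.258, 0.057]]Traceback (most recent call last):
  File "<stdin>", line 5, in <module>
IndexError: list index out of range
```

```bash
python3 - <<'E'
from fit import *
def circ2(W,R,z0,z1,g):
    P=W[(W[:,2]>z0)&(W[:,2]<z1),:2]; P=P[np.hypot(*(P-g).T)<.035]
    f=least_squares(lambda c:np.hypot(*(P-c).T)-R,g,loss='soft_l1',f_scale=.002); return f.x.round(4),len(P),np.median(abs(f.fun)).round(4)
for n in ['side','scene']:
    im,d,st=shot(n)
    W,v,u=cloud(n,d,st,np.ones(d.shape,bool))
    for q,g in [('green_jar',[.527,.412]),('orange_jar',[.374,.265]),('mill',[.522,-.400])]:
        for R,z0,z1 in ([(.02,.062,.077)] if q!='mill' else [])+[(.021 if q!='mill' else .022,.015,.054)]: print(n,q,*circ2(W,R,z0,z1,np.array(g)))
    for q,g in [('red_tin',[.564,-.217,.043]),('white_tin',[.614,-.217,.048]),('yellow_tin',[.384,-.278,.029])]:
        V=W[(np.linalg.norm(W-g,axis=1)<.042)&(W[:,2]>g[2]-.012)&(abs(W[:,0]-g[0])<(.1 if q[0]=='y' else .026))]
        b=min((tin(V,g+[y]) for y in np.radians([-60,-20,0,20,60])),key=lambda t:t[1]); print(n,q,len(V),b[0][:3].round(4),np.degrees(b[0][3]).round(1),b[1].round(4))
    for q,g in [('blue',[.592,.221]),('white',[.611,-.011])]:
        V=W[(abs(W[:,0]-g[0])<.12)&(abs(W[:,1]-g[1])<.09)&(W[:,2]>-.01)&(W[:,2]<.03)]
        V=V[V[:,2]>.0105]
        def res(p):
            c,s=np.cos(p[2]),np.sin(p[2]);D=V[:,:2]-p[:2];x=D@[c,s];y=D@[-s,c]
            dx=abs(x)-.074;dy=abs(y)-.052
            e=np.where((dx<0)&(dy<0),np.minimum(-dx,-dy),np.hypot(np.maximum(dx,0),np.maximum(dy,0)))
            return np.minimum(e,np.hypot(x,np.maximum(dy,0)))
        f=min((least_squares(res,g+[a],loss='soft_l1',f_scale=.003) for a in [-.3,-.1,.1,.3]),key=lambda f:f.cost)
        print(n,q,len(V),f.x[:2].round(4),np.degrees(f.x[2]).round(1),np.median(f.fun).round(4))
E
```

```text
side green_jar [0.5289 0.4114] 133 0.0014
side green_jar [0.5297 0.4113] 170 0.0006
side orange_jar [0.3761 0.2617] 109 0.0018
side orange_jar [0.3751 0.262 ] 159 0.0008
side mill [ 0.5239 -0.4004] 97 0.002
side red_tin 224 [ 0.5655 -0.217   0.0402] -1.9 0.0014
side white_tin 215 [ 0.6147 -0.2171  0.0458] -3.3 0.0015
side yellow_tin 210 [ 0.3852 -0.2792  0.0263] 9.6 0.0014
side blue 374 [0.5925 0.2211] 8.4 0.0013
side white 205 [ 0.6105 -0.0089] -0.1 0.0017
scene green_jar [0.5266 0.4125] 134 0.0013
scene green_jar [0.5269 0.4123] 223 0.0007
scene orange_jar [0.3733 0.2634] 118 0.0014
scene orange_jar [0.3732 0.2639] 195 0.0008
scene mill [ 0.5224 -0.4023] 175 0.0013
scene red_tin 404 [ 0.5642 -0.2177  0.0435] 2.1 0.0011
scene white_tin 512 [ 0.6138 -0.2171  0.0486] -0.9 0.0009
scene yellow_tin 396 [ 0.3852 -0.2811  0.0297] 9.7 0.0012
scene blue 659 [0.5925 0.2217] 8.2 0.0013
scene white 570 [ 0.612  -0.0105] -0.5 0.0014
```

```bash
python3 -m handwheel '[[0.27,5,7,0,-8],[0.27,9,13,0,-16],[0.27,13,19,0,-24],[0.27,17,25,0,-27],[0.27,21,31,0,-27],[0.27,25,36.5,0,-27],[0.27,26.7,38.8,0,-27],[0.27,26.7,38.8,0,-27]]' 25; python3 - <<'E'
from h import *
s=get_state();print(s['joints'].round(1),s['contact_force'].round(1))
im,d,st=shot('wrist','w1')
W,v,u=cloud('wrist',d,st,np.ones(d.shape,bool))
for q in ['red_tin','white_tin']:
    o=finder.cut_out('wrist',q)[0]; W,v,u=cloud('wrist',d,st,o['region']); print(q,o['p'],np.percentile(W,[2,50,98],axis=0).round(3).tolist())
E
```

```text
time_s: 2.95
tcp_pos: [0.5668, -0.2149, 0.2267]
eef_rot: [180.0, 0.0, 179.4]
contact_force: [0.1, -0.7, -0.6]
gripper_width: 0.064
gripper_force: 0.0
[ -2.3  14.1  -8.4  -0.  -67.5 -88.3] [ 0.1 -0.7 -0.6]
red_tin 0.59 [[0.54, -0.243, 0.047], [0.559, -0.219, 0.064], [0.585, -0.195, 0.068]]
white_tin 0.73 [[0.589, -0.243, 0.051], [0.606, -0.219, 0.069], [0.632, -0.194, 0.074]]
```

View pics/w1.png

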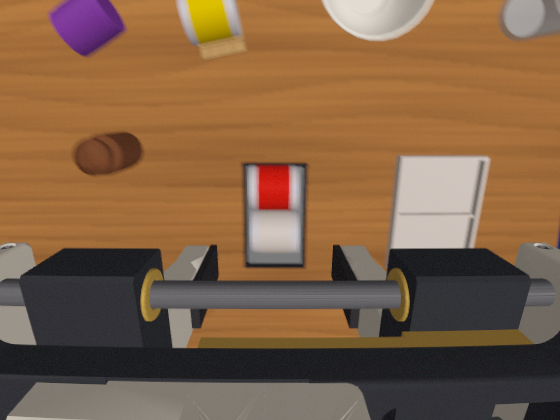

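```bash
python3 -m handwheel '[[0.27,-0.2,-0.2,-6,0],[0.27,-0.2,-0.2,-12,0],[0.27,-0.2,-0.2,-16,0],[0.27,-0.2,-0.2,-18,0],[0.27,-0.2,-0.2,-19,0],[0.27,-0.2,-0.2,-19.2,0],[0.27,-0.2,-0.2,-19.2,0]]' 25
```

```text
time_s: 3.98
tcp_pos: [0.5638, -0.2198, 0.0355]
eef_rot: [-180.0, 0.1, 179.2]
contact_force: [-0.3, 0.0, -0.0]
gripper_width: 0.0638
gripper_force: 0.0
```

```bash
python3 -m handwheel '[[0.6,0,0,0,0],[0.6,0,0,0,0],[0.6,0,0,0,0],[0.6,0,0,0,0],[0.6,0,0,1,0],[0.6,0,0,3,0],[0.6,0,0,6,0],[0.6,0,0,10,0]]' 25
```

```text
time_s: 4.97
tcp_pos: [0.5623, -0.2193, 0.1349]
eef_rot: [180.0, -0.1, 179.2]
contact_force: [1.1, 0.7, -1.4]
gripper_width: 0.0522
gripper_force: 25.0
```

```bash
python3 -m handwheel '[[0.6,0.5,3,0,1],[0.6,1.3,9,0,3],[0.6,2.2,15,0,5],[0.6,3.1,21,0,7],[0.6,4,27,0,9],[0.6,4.9,33,0,9],[0.6,5.8,39,0,9],[0.6,6.4,43,0,9]]' 25 && python3 -m handwheel '[[0.6,0.25,1.6,0,0],[0.6,0.25,1.6,-4,0],[0.6,0.25,1.6,-8,0],[0.6,0.25,1.6,-9.5,0],[0.6,0.25,1.6,-10.2,0],[0.6,0.25,1.6,-10.2,0]]' 25
```

```text
time_s: 5.98
tcp_pos: [0.6271, 0.2132, 0.1347]
eef_rot: [180.0, -0.0, -171.7]
contact_force: [0.9, -0.4, -1.8]
gripper_width: 0.0518
gripper_force: 25.0
time_s: 6.72
tcp_pos: [0.6304, 0.2265, 0.0334]
eef_rot: [180.0, 0.1, -171.8]
contact_force: [0.3, 0.3, -0.9]
gripper_width: 0.0516
gripper_force: 25.0
```

```bash
python3 -m handwheel '[[0.6,0,0,-0.5,0],[0.6,0,0,-0.9,0],[0.6,0,0,-1.1,0],[0.6,0,0,-1.2,0],[0.6,0,0,-1.2,0]]' 25 && python3 -m handwheel '[[0.32,0,0,0,0],[0.32,0,0,0,0],[0.32,0,0,0,0],[0.32,0,0,1,0],[0.32,0,0,4,0],[0.32,0,0,9,0],[0.32,0,0,14,0]]' 25; python3 - <<'E'
from h import *
im,d,st=shot('scene','s2')
W,v,u=cloud('scene',d,st,np.ones(d.shape,bool)); c=im[v,u].astype(int)
m=(np.hypot(W[:,0]-.62,W[:,1]-.22)<.1)&(W[:,2]>.02)&(W[:,2]<.07);print(np.percentile(W[m],[2,50,98],axis=0).round(3).tolist())
m=(np.hypot(W[:,0]-.41,W[:,1]+.15)<.07)&(W[:,2]>.005)&(W[:,2]<.1);print('bowl',np.percentile(W[m],[2,50,98],axis=0).round(3).tolist())
from fit import tin
V=W[(np.linalg.norm(W-[.565,-.217,.043],axis=1)<.04)&(W[:,2]>.035)]
print(tin(V,[.565,-.217,.043,0]))
V=W[(np.linalg.norm(W-[.385,-.28,.029],axis=1)<.042)&(W[:,2]>.017)]
print(tin(V,[.385,-.28,.029,.15]))
E
```

```text
time_s: 7.35
tcp_pos: [0.6298, 0.2266, 0.0217]
eef_rot: [-180.0, 0.0, -171.7]
contact_force: [-3.2, -0.0, 6.0]
gripper_width: 0.052
gripper_force: 25.0
time_s: 8.22
tcp_pos: [0.6297, 0.2264, 0.1626]
eef_rot: [-180.0, 0.0, -171.8]
contact_force: [0.3, 1.0, 0.5]
gripper_width: 0.0596
gripper_force: 0.0
[[0.609, 0.204, 0.021], [0.642, 0.232, 0.048], [0.657, 0.255, 0.056]]
bowl [[0.342, -0.171, 0.005], [0.37, -0.149, 0.031], [0.414, -0.085, 0.052]]
(array([ 0.56407497, -0.21672549,  0.04306776,  0.01474858]), np.float64(0.0010166430006983695))
(array([ 0.38500931, -0.28092494,  0.0300013 ,  0.19645371]), np.float64(0.0012070784133017178))
```

View pics/s2.png

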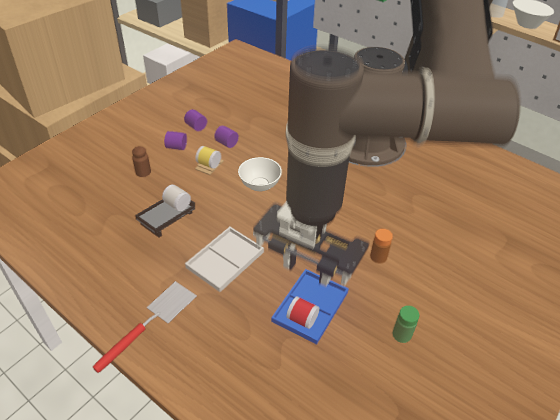

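```bash
python3 -m handwheel '[[0.27,-2.5,-5,0,2],[0.27,-5,-10.5,0,2],[0.27,-7.5,-16,0,2],[0.27,-10,-21,0,2],[0.27,-12.5,-26.5,0,2],[0.27,-15,-32,0,2],[0.27,-17.5,-37,0,2],[0.27,-20,-42,0,2]]' 25 && python3 -m handwheel '[[0.27,-2.5,-5,0,0],[0.27,-4.5,-8.6,0,0],[0.27,-4.5,-8.6,-4,0],[0.27,-4.5,-8.6,-4,0]]' 25;  python3 - <<'E'
from h import *
im,d,st=shot('wrist','w2'); print(st['tcp_pos'],st['eef_rot'])
W,v,u=cloud('wrist',d,st,np.ones(d.shape,bool))
from fit import tin
V=W[(np.linalg.norm(W-[.385,-.28,.029],axis=1)<.045)&(W[:,2]>.02)&(W[:,2]<.06)]
print(len(V),tin(V,[.385,-.28,.029,.17]))
E
```

```text
time_s: 9.28
tcp_pos: [0.429, -0.195, 0.1614]
eef_rot: [-180.0, 0.1, -169.7]
contact_force: [1.8, -0.2, 0.8]
gripper_width: 0.0641
gripper_force: 0.0
time_s: 9.78
tcp_pos: [0.3827, -0.2794, 0.1191]
eef_rot: [179.9, -0.2, -169.9]
contact_force: [0.6, 0.8, 1.0]
gripper_width: 0.0639
gripper_force: 0.0
[ 0.38265977 -0.27936436  0.11907037] [ 179.8792919    -0.22081376 -169.87086443]
3993 (array([ 0.38446346, -0.28118475,  0.02852402,  0.17403412]), np.float64(0.00038127910983715846))
```

```bash
python3 -m handwheel '[[0.27,0.15,-0.15,-4,0],[0.27,0.15,-0.15,-7.5,0],[0.27,0.15,-0.15,-9.3,0],[0.27,0.15,-0.15,-9.8,0],[0.27,0.15,-0.15,-9.8,0]]' 25 && python3 -m handwheel '[[0.6,0,0,0,0],[0.6,0,0,0,0],[0.6,0,0,0,0],[0.6,0,0,0,0],[0.6,0,0,1,0],[0.6,0,0,4,0],[0.6,0,0,9,0],[0.6,0,0,13,0]]' 25
```

```text
time_s: 10.45
tcp_pos: [0.3874, -0.2809, 0.0236]
eef_rot: [-180.0, 0.1, -169.7]
contact_force: [0.3, 0.2, 0.5]
gripper_width: 0.0642
gripper_force: 0.0
time_s: 11.45
tcp_pos: [0.3862, -0.2811, 0.1549]
eef_rot: [-180.0, 0.0, -169.8]
contact_force: [1.0, -0.8, -1.4]
gripper_width: 0.0519
gripper_force: 25.0
```

```bash
python3 -m handwheel '[[0.6,3,0.8,0,-3],[0.6,8.5,2.3,0,-9.9],[0.6,14,3.8,0,-9.9],[0.6,19.5,5.3,0,-9.9],[0.6,22.5,6.1,0,-9.9],[0.6,23.3,6.3,0,-9.9],[0.6,23.3,6.3,-4,-9.9],[0.6,23.3,6.3,-4,-9.9]]' 25;  python3 - <<'E'
from h import *
from fit import tin
im,d,st=shot('scene','s3'); print(st['tcp_pos'],st['eef_rot'])
W,v,u=cloud('scene',d,st,np.ones(d.shape,bool))
c=[.617,-.218,st['tcp_pos'][2]+.007]
V=W[(np.linalg.norm(W-c,axis=1)<.04)&(W[:,2]<c[2]+.005)]
print(len(V),tin(V,c+[0]))
V=W[(np.linalg.norm(W-[.565,-.217,.043],axis=1)<.04)&(W[:,2]>.035)&(W[:,2]<.07)]
print(tin(V,[.565,-.217,.043,0]))
cv2.imwrite('pics/s3c.png',cv2.resize(im[90:290,80:300,::-1],None,fx=2.7,fy=2.7))
E
```

```text
time_s: 12.45
tcp_pos: [0.6162, -0.2177, 0.1099]
eef_rot: [179.9, -0.4, -179.7]
contact_force: [0.3, -0.1, 0.1]
gripper_width: 0.0519
gripper_force: 25.0
[ 0.61621606 -0.21774617  0.10993107] [ 179.92852169   -0.36907088 -179.72510564]
127 (array([ 0.61377528, -0.21650062,  0.11604142,  0.00446486]), np.float64(0.000708741205804081))
(array([ 0.56419323, -0.21675402,  0.04294378,  0.01699629]), np.float64(0.0009127793792333104))
```

View pics/s3c.png

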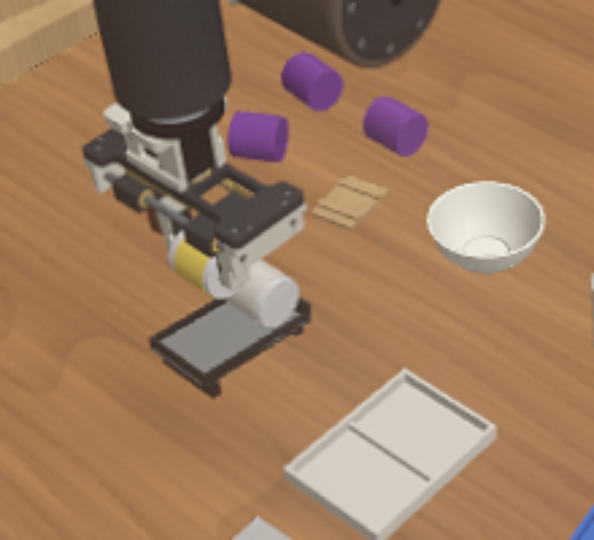

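The yellow tin is held above the lane, behind the white tin, which sits at the front. I'll lower it and release.

```bash
python3 -m handwheel '[[0.6,0.5,0,-2,0],[0.6,0.5,0,-4.5,0],[0.6,0.5,0,-5.8,0],[0.6,0.5,0,-6.4,0],[0.6,0.5,0,-6.6,0],[0.6,0.5,0,-6.6,0]]' 25 && python3 -m handwheel '[[0.34,0,0,0,0],[0.34,0,0,0,0],[0.34,0,0,0,0],[0.34,0,0,1,0],[0.34,0,0,4,0],[0.34,0,0,9,0],[0.34,0,0,13,0]]' 25;  python3 - <<'E'
from h import *
from fit import tin
im,d,st=shot('scene','s4'); print(st['tcp_pos'],st['eef_rot'])
W,v,u=cloud('scene',d,st,np.ones(d.shape,bool))
for c in [.565,-.217,.043],[.615,-.217,.048]:
    V=W[(np.linalg.norm(W-c,axis=1)<.04)&(W[:,2]>.035)&(abs(W[:,0]-c[0])<.024)]
    print(tin(V,c+[0]))
W,v,u=cloud('scene',d,st,finder.cut_out('scene','mill')[0]['region']);print(np.median(W,0))
E
```

```text
time_s: 13.25
tcp_pos: [0.6247, -0.218, 0.0472]
eef_rot: [-180.0, 0.1, -179.7]
contact_force: [0.6, 0.1, -0.5]
gripper_width: 0.0516
gripper_force: 25.0
time_s: 14.12
tcp_pos: [0.6247, -0.2182, 0.1794]
eef_rot: [-180.0, 0.1, -179.7]
contact_force: [0.8, 0.1, 0.7]
gripper_width: 0.0577
gripper_force: 0.0
[ 0.62467321 -0.21816181  0.17944856] [-1.79969889e+02  9.71740119e-02 -1.79656710e+02]
(array([ 0.56376761, -0.21672068,  0.04312191,  0.00713406]), np.float64(0.001132685620871661))
(array([ 0.61394678, -0.21697188,  0.04854034, -0.01253552]), np.float64(0.0009211207685896547))
[ 0.53319536 -0.3845967   0.02495896]
```

```bash
python3 -m handwheel '[[0.15,-2.5,-4.5,0,0],[0.15,-5.5,-10,0,0],[0.15,-8.5,-15.5,0,0],[0.15,-10.1,-18.3,0,0],[0.15,-10.1,-18.3,-2,0],[0.15,-10.1,-18.3,-2,0]]' 20;  python3 - <<'E'
from h import *
im,d,st=shot('wrist','w3'); print(st['tcp_pos'],st['eef_rot'])
W,v,u=cloud('wrist',d,st,np.ones(d.shape,bool))
m=(np.hypot(W[:,0]-.523,W[:,1]+.401)<.03)&(W[:,2]>.07)&(W[:,2]<.095);print(m.sum(),W[m].min(0),W[m].max(0),np.median(W[m],0))
m=(np.hypot(W[:,0]-.523,W[:,1]+.401)<.04)&(W[:,2]>.015)&(W[:,2]<.055);print(m.sum(),W[m].min(0),W[m].max(0))
E
```

```text
time_s: 14.98
tcp_pos: [0.522, -0.4009, 0.1554]
eef_rot: [179.9, -0.1, -179.7]
contact_force: [0.1, -0.3, 0.7]
gripper_width: 0.0747
gripper_force: 0.0
[ 0.5219716  -0.40092025  0.15536106] [ 1.79919991e+02 -1.38690518e-01 -1.79739010e+02]
1650 [ 0.50417776 -0.42060942  0.07002513] [ 0.54111745 -0.38396118  0.08494884] [ 0.52011637 -0.40184333  0.08085603]
394 [ 0.50114738 -0.4237164   0.01508117] [ 0.52879903 -0.38067362  0.05499982]
```

```bash
python3 -m handwheel '[[0.15,0,-0.1,-5,0],[0.15,0,-0.1,-10,0],[0.15,0,-0.1,-12.2,0],[0.15,0,-0.1,-12.8,0],[0.15,0,-0.1,-12.8,0]]' 20 && python3 -m handwheel '[[0.7,0,0,0,0],[0.7,0,0,0,0],[0.7,0,0,0,0],[0.7,0,0,0,0],[0.7,0,0,0,0],[0.7,0,0,1,0],[0.7,0,0,3,0],[0.7,0,0,6,0]]' 20
```

```text
time_s: 15.65
tcp_pos: [0.5243, -0.402, 0.0296]
eef_rot: [-180.0, 0.0, -179.6]
contact_force: [0.1, -0.1, 0.9]
gripper_width: 0.0746
gripper_force: 0.0
time_s: 16.65
tcp_pos: [0.5225, -0.4017, 0.0884]
eef_rot: [179.9, -0.1, -179.7]
contact_force: [0.9, 0.3, -1.0]
gripper_width: 0.0431
gripper_force: 20.0
```

```bash
python3 -m handwheel '[[0.7,0,0,4,0],[0.7,0.3,2,7,0],[0.7,0.9,7,7,0],[0.7,1.7,13,7,0],[0.7,2.5,19,7,0],[0.7,3.3,25,7,0],[0.7,4.1,31,7,0],[0.7,4.7,36,7,0]]' 20 && python3 -m handwheel '[[0.7,0.4,2.7,0,0],[0.7,0.45,3.2,0,0],[0.7,0.45,3.2,-4,0],[0.7,0.45,3.2,-8,0],[0.7,0.45,3.2,-10.5,0],[0.7,0.45,3.2,-11,0],[0.7,0.45,3.2,-11,0]]' 20; python3 - <<'E'
from h import *
im,d,st=shot('scene','s5')
cv2.imwrite('pics/s5c.png',cv2.resize(im[140:340,120:340,::-1],None,fx=2.7,fy=2.7))
W,v,u=cloud('scene',d,st,np.ones(d.shape,bool))
m=(np.hypot(W[:,0]-.574,W[:,1]+.01)<.035)&(W[:,2]>.02)&(W[:,2]<.06)
import collections
print(W[m].min(0),W[m].max(0))
E
```

```text
time_s: 17.65
tcp_pos: [0.5703, -0.0398, 0.1591]
eef_rot: [180.0, 0.0, -179.6]
contact_force: [-0.1, -1.0, -1.3]
gripper_width: 0.0433
gripper_force: 20.0
time_s: 18.52
tcp_pos: [0.5751, -0.0105, 0.0491]
eef_rot: [-180.0, 0.0, -179.7]
contact_force: [0.1, 0.3, -1.3]
gripper_width: 0.0432
gripper_force: 20.0
[ 0.57208639 -0.04301889  0.02020142] [0.59864793 0.02122441 0.05987207]
```

View pics/s5c.png

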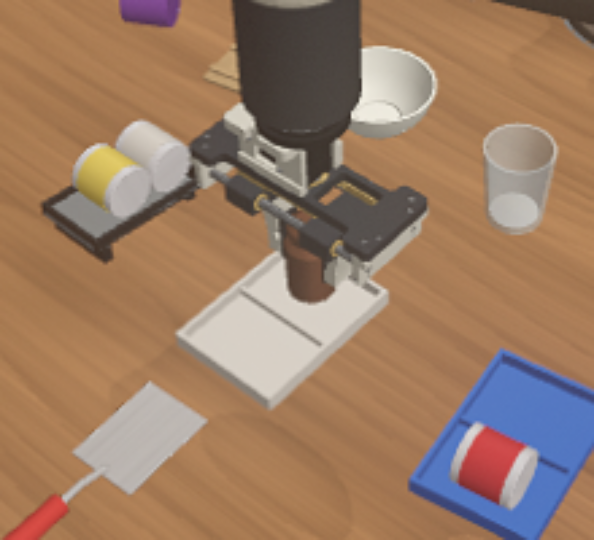

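The mill hangs upright over the near bay of the white tray at crop (310,260). The white and yellow tins sit in the lane and the red tin is in the blue tray. I'll lower the mill the last 16 mm.

```bash
python3 -m handwheel '[[0.7,0,0,-0.6,0],[0.7,0,0,-1.1,0],[0.7,0,0,-1.4,0],[0.7,0,0,-1.6,0],[0.7,0,0,-1.7,0],[0.7,0,0,-1.7,0]]' 20
```

```text
time_s: 19.32
tcp_pos: [0.5748, -0.01, 0.0329]
eef_rot: [-180.0, 0.0, -179.6]
contact_force: [-4.8, 0.8, 12.2]
gripper_width: 0.0432
gripper_force: 20.0
```

```bash
python3 -m handwheel '[[0.25,0,0,0.1,0],[0.25,0,0,0.1,0],[0.25,0,0,0.1,0],[0.25,0,0,1,0],[0.25,0,0,4,0],[0.25,0,0,9,0],[0.25,0,0,14,0],[0.15,0,0,14,0]]' 20; python3 - <<'E'
from h import *
im,d,st=shot('scene','s6'); print(st['tcp_pos'])
W,v,u=cloud('scene',d,st,np.ones(d.shape,bool))
from scipy.optimize import least_squares
for z0,z1,R in [(.01,.03,.022),(.035,.056,.022),(.072,.084,.019)]:
    P=W[(W[:,2]>z0)&(W[:,2]<z1),:2]; P=P[np.hypot(*(P-[.574,-.01]).T)<.03]
    print(len(P),least_squares(lambda c:np.hypot(*(P-c).T)-R,[.574,-.01],loss='soft_l1',f_scale=.002).x)
E
```

```text
time_s: 20.32
tcp_pos: [0.5775, -0.0096, 0.1768]
eef_rot: [179.9, 0.5, -179.6]
contact_force: [0.5, -0.0, 0.3]
gripper_width: 0.0708
gripper_force: 0.0
[ 0.57745198 -0.00957288  0.17679953]
96 [ 0.5743947  -0.01002147]
116 [ 0.57461881 -0.00992774]
84 [ 0.57391832 -0.01108233]
```

```bash
python3 -m handwheel '[[0.15,-3,4,0,0],[0.15,-6.5,8.7,0,0],[0.15,-10,13.4,0,0],[0.15,-13.5,18.1,0,0],[0.15,-17,22.8,0,0],[0.15,-20,27.2,0,0],[0.15,-20,27.2,-3,0],[0.15,-20,27.2,-3,0]]' 20;  python3 - <<'E'
from h import *
im,d,st=shot('wrist','w4'); print(st['tcp_pos'],st['eef_rot'])
W,v,u=cloud('wrist',d,st,np.ones(d.shape,bool))
m=(np.hypot(W[:,0]-.3745,W[:,1]-.263)<.03)&(W[:,2]>.072)&(W[:,2]<.09);print(m.sum(),W[m].min(0),W[m].max(0))
E
```

```text
time_s: 21.38
tcp_pos: [0.3731, 0.2608, 0.1395]
eef_rot: [-179.8, -0.2, -179.6]
contact_force: [0.7, 0.1, 1.3]
gripper_width: 0.0746
gripper_force: 0.0
[0.37311722 0.26078642 0.13950433] [-179.75538459   -0.18320782 -179.59951378]
2072 [0.35361389 0.2429042  0.07206911] [0.39324658 0.28225103 0.07938324]
```

```bash
python3 -m handwheel '[[0.15,0,0.1,-4,0],[0.15,0,0.1,-8,0],[0.15,0,0.1,-10.6,0],[0.15,0,0.1,-11.3,0],[0.15,0,0.1,-11.3,0]]' 20 && python3 -m handwheel '[[0.7,0,0,0,0],[0.7,0,0,0,0],[0.7,0,0,0,0],[0.7,0,0,0,0],[0.7,0,0,0,0],[0.7,0,0,1,0],[0.7,0,0,3,0],[0.7,0,0,7,0]]' 20
```

```text
time_s: 22.05
tcp_pos: [0.3754, 0.263, 0.0291]
eef_rot: [-180.0, 0.0, -179.7]
contact_force: [-0.0, 1.1, 0.1]
gripper_width: 0.0747
gripper_force: 0.0
time_s: 23.05
tcp_pos: [0.374, 0.2619, 0.0985]
eef_rot: [-179.8, -0.1, -179.7]
contact_force: [0.5, 0.2, -1.0]
gripper_width: 0.0415
gripper_force: 20.0
```

```bash
python3 -m handwheel '[[0.7,0,0,5,0],[0.7,1.5,-1.5,9.5,0],[0.7,5.5,-5.5,10,0],[0.7,9.7,-9.7,10,0],[0.7,13.9,-13.9,10,0],[0.7,18.1,-18.1,10,0],[0.7,22.3,-22.3,10,0],[0.7,25.5,-25.5,10,0]]' 20 && python3 -m handwheel '[[0.7,1.8,-1.7,0,0],[0.7,1.9,-1.75,0,0],[0.7,1.9,-1.75,-5,0],[0.7,1.9,-1.75,-10,0],[0.7,1.9,-1.75,-13.5,0],[0.7,1.9,-1.75,-15,0],[0.7,1.9,-1.75,-15,0],[0.7,1.9,-1.75,-15,0]]' 20
```

```text
time_s: 24.05
tcp_pos: [0.6308, 0.006, 0.1985]
eef_rot: [-180.0, -0.0, -179.7]
contact_force: [-0.3, 0.8, -0.3]
gripper_width: 0.0413
gripper_force: 20.0
time_s: 25.05
tcp_pos: [0.6499, -0.0091, 0.0504]
eef_rot: [180.0, 0.1, -179.6]
contact_force: [0.0, -0.1, -1.1]
gripper_width: 0.0414
gripper_force: 20.0
```

```bash
python3 -m handwheel '[[0.7,0,0,-0.7,0],[0.7,0,0,-1.3,0],[0.7,0,0,-1.6,0],[0.7,0,0,-1.8,0],[0.7,0,0,-1.9,0],[0.7,0,0,-1.9,0]]' 20
```

```text
time_s: 25.8
tcp_pos: [0.6489, -0.0096, 0.0328]
eef_rot: [-180.0, 0.1, -179.6]
contact_force: [-10.2, 1.6, 23.6]
gripper_width: 0.0418
gripper_force: 20.0
```

```bash
python3 -m handwheel '[[0.7,0,0,0.15,0],[0.25,0,0,0.15,0],[0.25,0,0,0.15,0],[0.25,0,0,0.15,0],[0.25,0,0,1,0],[0.25,0,0,4,0],[0.25,0,0,9,0],[0.15,0,0,14,0]]' 20; python3 - <<'E'
from h import *
im,d,st=shot('scene','s7'); print(st['tcp_pos'])
cv2.imwrite('pics/s7c.png',cv2.resize(im[140:340,120:340,::-1],None,fx=2.7,fy=2.7))
W,v,u=cloud('scene',d,st,np.ones(d.shape,bool))
from scipy.optimize import least_squares
for c,z0,z1,R in [([.648,-.01],.01,.03,.021),([.648,-.01],.062,.078,.02),([.574,-.01],.035,.056,.022),([.574,-.01],.072,.084,.019)]:
    P=W[(W[:,2]>z0)&(W[:,2]<z1),:2]; P=P[np.hypot(*(P-c).T)<.03]
    print(len(P),least_squares(lambda c:np.hypot(*(P-c).T)-R,c,loss='soft_l1',f_scale=.002).x)
E
```

```text
time_s: 26.8
tcp_pos: [0.6486, -0.0096, 0.1713]
eef_rot: [-180.0, -0.0, -179.7]
contact_force: [1.5, 0.8, 0.1]
gripper_width: 0.071
gripper_force: 0.0
[ 0.64863668 -0.00959263  0.17133875]
106 [ 0.64796403 -0.00959349]
83 [ 0.64801085 -0.0099446 ]
118 [ 0.57457819 -0.00998499]
84 [ 0.57420595 -0.01127879]
```

View pics/s7c.png

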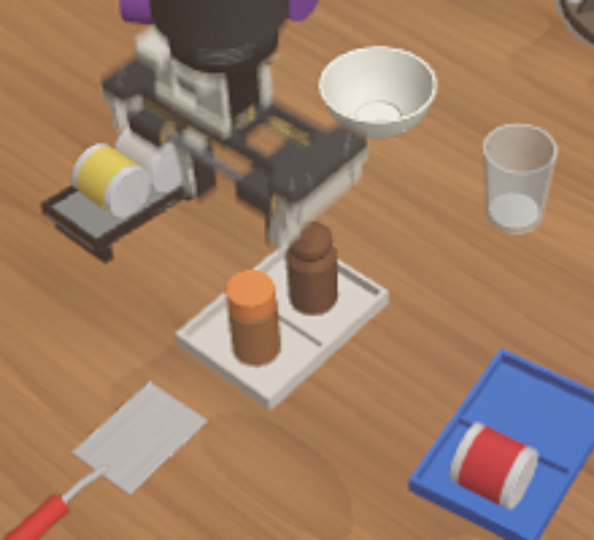

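```bash
python3 -m handwheel '[[0.15,-1.5,5,0,8],[0.15,-3.2,11,0,8],[0.15,-4.9,17,0,8],[0.15,-6.6,23,0,8],[0.15,-8.3,29,0,8],[0.15,-10,35,0,8],[0.15,-11.5,40.5,0,8],[0.15,-12,42.2,0,8]]' 20; python3 -m handwheel '[[0.15,0,0,-3,0],[0.15,0,0,-3,0]]';  python3 - <<'E'
from h import *
im,d,st=shot('wrist','w5'); print(st['tcp_pos'],st['eef_rot'])
W,v,u=cloud('wrist',d,st,np.ones(d.shape,bool))
m=(np.hypot(W[:,0]-.528,W[:,1]-.412)<.03)&(W[:,2]>.072)&(W[:,2]<.09);print(m.sum(),W[m].min(0),W[m].max(0))
E
```

```text
time_s: 27.85
tcp_pos: [0.5276, 0.4156, 0.1695]
eef_rot: [180.0, 0.0, -171.5]
contact_force: [0.3, -1.1, -1.5]
gripper_width: 0.0746
gripper_force: 0.0
time_s: 28.1
tcp_pos: [0.5277, 0.4111, 0.1374]
eef_rot: [-179.8, -0.2, -171.7]
contact_force: [0.6, -0.6, 0.9]
gripper_width: 0.0746
gripper_force: 0.0
[0.52766747 0.41106151 0.13739359] [-179.83140849   -0.20730579 -171.68801561]
2112 [0.50735307 0.39117518 0.07203951] [0.54669102 0.43077826 0.07936792]
```

```bash
python3 -m handwheel '[[0.15,0,0,-4,0],[0.15,0,0,-8,0],[0.15,0,0,-10.4,0],[0.15,0,0,-11.1,0],[0.15,0,0,-11.1,0]]' 20 && python3 -m handwheel '[[0.7,0,0,0,0],[0.7,0,0,0,0],[0.7,0,0,0,0],[0.7,0,0,0,0],[0.7,0,0,0,0],[0.7,0,0,1,0],[0.7,0,0,4,0],[0.7,0,0,9,0]]' 20
```

```text
time_s: 28.78
tcp_pos: [0.5296, 0.4126, 0.0296]
eef_rot: [180.0, 0.1, -171.7]
contact_force: [0.0, -0.2, 0.0]
gripper_width: 0.0747
gripper_force: 0.0
time_s: 29.78
tcp_pos: [0.5278, 0.4115, 0.1179]
eef_rot: [-179.8, -0.2, -171.7]
contact_force: [0.0, 0.1, -0.1]
gripper_width: 0.0415
gripper_force: 20.0
```

```bash
python3 -m handwheel '[[0.7,0.4,-3,1,0],[0.7,1.2,-8,1,0],[0.7,2,-13.5,1,0],[0.7,2.6,-18,1,0],[0.7,2.7,-19.4,1,0],[0.7,2.7,-19.5,-2.5,0],[0.7,2.7,-19.5,-6,0],[0.7,2.7,-19.5,-6.8,0]]' 20 && python3 -m handwheel '[[0.7,0,0,0,0],[0.7,0,0,-0.8,0],[0.7,0,0,-1.3,0],[0.7,0,0,-1.6,0],[0.7,0,0,-1.7,0],[0.7,0,0,-1.7,0]]' 20
```

```text
time_s: 30.78
tcp_pos: [0.5543, 0.2165, 0.0483]
eef_rot: [-179.9, -0.2, -171.7]
contact_force: [0.1, 0.3, -0.1]
gripper_width: 0.0415
gripper_force: 20.0
time_s: 31.52
tcp_pos: [0.5559, 0.2176, 0.0336]
eef_rot: [180.0, 0.0, -171.7]
contact_force: [0.2, 0.2, -1.1]
gripper_width: 0.0416
gripper_force: 20.0
```

```bash
python3 -m handwheel '[[0.7,0,0,-0.1,0],[0.7,0,0,-0.2,0],[0.7,0,0,-0.2,0]]' 20
```

```text
time_s: 31.9
tcp_pos: [0.5561, 0.2177, 0.0329]
eef_rot: [180.0, 0.1, -171.6]
contact_force: [-3.5, -1.2, 9.2]
gripper_width: 0.042
gripper_force: 20.0
```

```bash
python3 -m handwheel '[[0.25,0,0,0,0],[0.25,0,0,0,0],[0.25,0,0,0,0],[0.25,0,0,1,0],[0.25,0,0,4,0],[0.25,0,0,9,0],[0.25,0,0,14,0],[0.25,0,0,18,0]]' 20; python3 -m handwheel '[[0.25,-2,-5,0,0],[0.25,-4,-9,0,0],[0.25,-4,-9,0,0],[0.25,-4,-9,0,0]]'; python3 - <<'E'
from h import *
from fit import tin
im,d,st=shot('scene','s8')
cv2.imwrite('pics/s8c.png',cv2.resize(im[110:370,110:430,::-1],None,fx=2.4,fy=2.2))
W,v,u=cloud('scene',d,st,np.ones(d.shape,bool))
from scipy.optimize import least_squares
for c,z0,z1,R in [([.556,.217],.01,.03,.021),([.556,.217],.062,.078,.02)]:
    P=W[(W[:,2]>z0)&(W[:,2]<z1),:2]; P=P[np.hypot(*(P-c).T)<.03]
    print(len(P),least_squares(lambda c:np.hypot(*(P-c).T)-R,c,loss='soft_l1',f_scale=.002).x)
for c in [.565,-.217,.043],[.615,-.217,.048],[.629,.227,.029]:
    V=W[(np.linalg.norm(W-c,axis=1)<.04)&(W[:,2]>c[2]-.01)&(abs(W[:,0]-c[0])<.024)]
    print(tin(V,c+[0])[0].round(4))
E
```

```text
time_s: 32.9
tcp_pos: [0.5561, 0.2176, 0.2147]
eef_rot: [179.9, 0.1, -171.7]
contact_force: [0.2, 0.7, -0.6]
gripper_width: 0.0659
gripper_force: 0.0
time_s: 33.4
tcp_pos: [0.5162, 0.1276, 0.2125]
eef_rot: [180.0, 0.1, -171.7]
contact_force: [0.4, -0.6, 0.1]
gripper_width: 0.0657
gripper_force: 0.0
108 [0.55456762 0.21820505]
83 [0.55465458 0.21791849]
[ 0.5639 -0.2167  0.0433  0.0186]
[ 0.6139 -0.2172  0.0486 -0.0204]
[0.6307 0.227  0.0292 0.1628]
```

View pics/s8c.png

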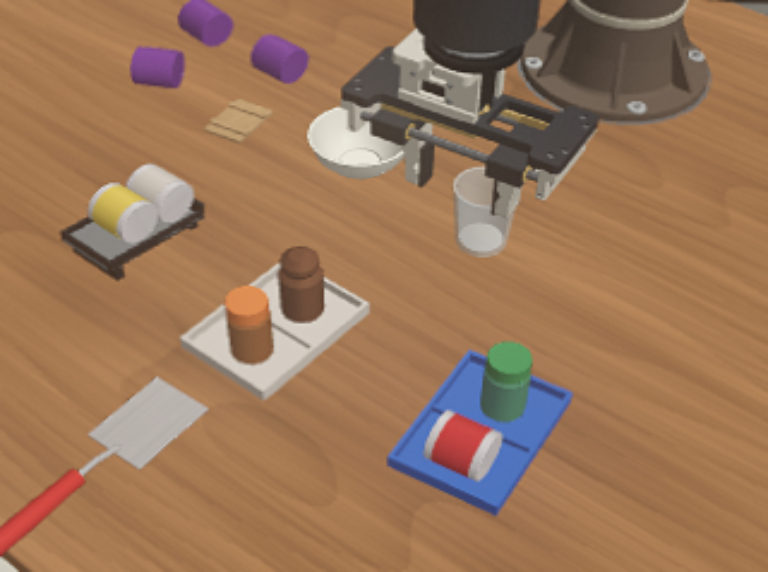

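Every item is in place: the jars and mill stand upright in their trays, both tins are seated in the lane, and the cup hasn't moved. I'm handing the job in.

```bash
python3 -c "
from plant import r
print(r.close_job())"
```

```text
the job is handed in; nothing more can be done
None
```

Both kits are made up: the red tin and green jar are in the blue tray, the orange jar and mill stand in the white tray, the yellow tin is in the lane behind the white one at the stop, the cup was left alone, and I handed the job in at about 33 s (no verdict was shown).

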